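# Turn a gift box over onto the labelling jig

## Task

Take the closed gift box off the wire display easel, pinching its loose lid and its base together, and turn it over without letting the lid open. Set it gently, base outward, on the plywood labelling jig so that it lies flat on the tilted board, sits on the ledge and touches the metal side stop, then let go. Leave the other goods on the counter where they are.

Things in the scene. Friction and masses are not known exactly. Their poses are not given: they have to be found in the camera images.
- box_centre (a point): Centre of the shut kraft-card gift box on the easel, 90 (x) x 150 (y) x 45 mm (z), stiff, 0.27 to 0.48 kg. Lower 28 mm: base, to which these axes belong; upper 17 mm: a loose lid. z points from base out through the lid; y along the 150 mm sides. At the start x points down the slope to the ledge and z, facing away from the robot, is 60 degrees from vertical; the edge at x = -45 mm is uppermost.
- lid_top (a point): Middle of the outer top face of the lid; axes as for the box when shut, then 22.5 mm from box_centre along box z. The lid is 90 x 150 x 17 mm, walls 3 mm, 0.06 kg, flush outside with the base; it only sits over a 10 mm high neck with 2 mm play, nothing else holds it. A thin dark printed frame and dot mark it; the box's underside is plain.
- easel: Fixed easel of black 6 mm wire that carries the box; origin on the counter under its middle, faces its +x (away from the robot, within 0.3 rad). Side wires at y = -50 and +50 mm, nothing between them behind the box; they end 18 mm below the box's top edge. Ledge corner at x = 12, z = 70 mm; ledge wires 56 mm deep, tips turned up 7 mm. Rear legs reach the counter at x = -95 mm.
- jig_seat (a point): Where the box's centre belongs on the labelling jig. z: outward normal of its tilted board, 60 degrees from vertical; x: straight down the board to the ledge; y: along the ledge. From here the board's face is at z = -22.5, the ledge's at x = +45, the side stop's inner face at y = -75 mm. Turned over and home, box z is opposite to this z, box x along (or, end for end, opposite) this x.
- jig: Fixed plywood jig, 180 mm wide, origin on the counter, faces its +x (away from the robot, within 0.3 rad). Seen from jig_seat: board 10 mm thick, top edge at x = -42 mm, with a finger notch open at the top, y = -35 to +35 mm, down to x = +35 mm, free space behind it; ledge 56 mm deep, end at y = +95 mm open; aluminium side stop x = -35 to +45 mm, 32 mm high off the board.
- slate: Loose chalk slate price tag, 105 mm wide, 68 mm high, on a wooden foot 45 x 60 mm; origin under the foot. Leave alone.
- label_roll: Loose roll of paper labels standing on end, 70 mm diameter, 50 mm high; origin under its centre. Leave alone.
- spare_boxes: Two spare gift boxes stacked flat, 90 x 150 mm, 91 mm high; origin under the stack. Leave alone.
- round_tin: Closed round tin, 113 mm diameter, 78 mm high; origin under its centre. Leave alone.
- tongs: Serving tongs lying flat along their x, 225 mm long, 18 mm high; origin under the middle. Leave alone.
- tape: Tape dispenser, 150 x 58 mm, 92 mm high; origin under its centre. Leave alone.
Not all that is in view belongs to the job. What is shaped like the easel but blue is not meant.

How it is judged:
By the outcome, as a careful person would: the job done as asked, in the order asked, and still so for the second after the job is handed in, with the robot touching nothing.
It also fails if it takes over 48 s, if anything falls off the work surface, if the arm or the gripper's body presses on something with over 40 N, if the wrist force passes 120 N, or if a joint passes its speed limit or range.

## Robot

A 6-joint arm with a two-finger parallel gripper is mounted at the origin on the work surface. World frame = base frame: x ahead of the robot, y to its left, z up, the work surface at z = 0. Lengths are in m, angles in rad, forces in N, time in s.
With the tool pointing down it reaches from about 0.35 to 0.925 m from the base axis. Payload 6.4 kg.
Tool frame: the origin (TCP) lies at the very end of the fingers, on their centre line; the grasp point (between the pads) lies 19 mm behind it; z points along the fingers, y is the line along which they close (so a half turn about z gives the same grasp; the last joint's range is limited). The gripper opens to 85 mm and grips with 20 to 120 N. Pads are 22 mm wide; open, the fingers measure 114 mm over their backs; the gripper's body (76 mm by 85 mm) begins 54 mm behind the grasp point. The pads swing forward as they close: fully open they stand 13 mm farther back than shut.
Start: joints at [-1.402, 0.245, 1.558, -0, 1.339, -0.174], TCP at [0.218, -0.612, 0.231] pointing down, gripper open.
Joint ranges: [-3.13, 3.13], [-1.02, 2.26], [0.13, 2.54], [-0.95, 4.09], [0.21, 2.88], [-2.74, 2.74]. Speed limits (rad/s): [2.57, 2.57, 3.14, 3.14, 3.14, 3.14].

## Interface

Orientations are given as a unit quaternion [x, y, z, w].
In Python, from rig import bot gives the robot as it stands.
- The arm moves only by the tool arm_command, never from a script. Its argument "deltas" is a list of rows, each a list of 3 entries, a list of its own where there are three numbers: the shift along the tool's x, y, z in mm, then the turn about the tool's z in degrees, then the opening, from -1 (shut) to 1 (fully open). A call has 1 to 12 rows; each row shifts and turns the commanded pose from where the row before left it, along the tool's axes as they then stand; what a row does not reach is not made up. A row lasts 1/12 s, in which the tool goes at most 41.7 mm and 7.16 degrees, less where a joint would pass 70% of its speed; a pose out of reach is approached as far as the arm can. A call with a gripper value outside its range is refused whole. The fingers move at their own pace and stop on an object; the grip force is fixed at half the most. Time passes only in rows, so rows that do not move let the fingers close. It gives the time, the measured TCP pose, the force, the opening and the grip force at its end, in the units of the state.
- bot.get_obs(): the state, without advancing time (a new reading comes with each control period).
- bot.camera(name): name is "side" or "top"; returns a dict with "image" (384x512x3 uint8, red, green, blue), "range_z" (384x512 float32, m along the optical axis (not along the pixel's ray), 0 where there is no reading), "K" (3x3 intrinsics, pixels), "xyz" and "rotation" of the camera in the world. Camera axes: x right, y up, looking along -z (the intrinsics and any distortion apply to the point x, -y, -z); pixel columns grow to the right and rows downward; lengths in m; the calibration is good to about 2 mm. A picture is of the moment at which its call begins.
- bot.sign_off(): hands the job in; it is judged then, once.
The state is a dict: "t": time; "joint_pos": joint angles; "joint_velocities": joint speeds; "effort": joint torques, N m; "eef_pos": TCP position; "ee_rot": TCP orientation; "ft_force": force on the tool from outside, world axes, zero at the start; "ft_torque": the same for the moment, N m; "grip_width": finger opening in m; "grip_force": force on a finger pad.
Only numpy, scipy, OpenCV 4.12 (cv2) and the standard library are available. Lean on these libraries where they do the work, as an engineer would, in place of code of your own. Each camera call takes 0.05 s, during which the arm holds its last target. There are 200 camera calls.

## Working session

There is one attempt and no reset: what is moved stays moved. The work goes in short steps, Python scripts to look and compute and a tool call to move; the robot and the scene stay as the last step left them, time stands still between calls to the robot, and variables do not carry over. Pictures are saved under pics/ and viewed, at most 10 in all, crops included, and the job is handed in when it is done.

Besides the shell and the picture viewer there is one more tool, called after ">>>" as name([rows], argument=value, ...), one row to a line, values as JSON. arm_command: Moves the arm, as the interface text tells. Its arguments: {"type":"object","properties":{"deltas":{"type":"array","items":{"type":"array"}}},"required":["deltas"]}

```bash
ls; mkdir -p pics
cat > h.py <<'E'
import numpy as np,cv2
from rig import bot
from scipy.spatial.transform import Rotation as R
def cam(n):
    c=bot.camera(n);np.savez(f'{n}.npz',**{k:np.asarray(v) for k,v in c.items()});return c
def rot(c):
    r=np.asarray(c['rotation'],float)
    return r if r.shape==(3,3) else R.from_quat(r).as_matrix()
def cloud(c):
    z=c['range_z'];K=c['K'];v,u=np.mgrid[0:z.shape[0],0:z.shape[1]]
    p=np.stack([(u-K[0,2])/K[0,0]*z,-(v-K[1,2])/K[1,1]*z,-z],-1)
    return p@rot(c).T+c['xyz']
def save(im,f,s=1):
    im=cv2.resize(im,None,fx=s,fy=s,interpolation=cv2.INTER_CUBIC) if s!=1 else im
    cv2.imwrite(f,im[...,::-1])
E
python3 - <<'E'
from h import *
a=cam('side');b=cam('top')
for n,c in(('side',a),('top',b)):
    save(c['image'],f'pics/{n}0.png',1.5)
    print(n,[k for k in c],c['K'],c['xyz'],rot(c))
print(bot.get_obs())
E
```

```text
pics
side ['image', 'range_z', 'K', 'xyz', 'rotation'] [[379.33969177   0.         250.15787967]
 [  0.         379.33969177 198.22770212]
 [  0.           0.           1.        ]] [-0.24653178 -0.95340303  0.89997502] [[ 0.78662626  0.33895461 -0.51607063]
 [-0.61741127  0.43824017 -0.65326019]
 [ 0.00473732  0.83249945  0.55400562]]
top ['image', 'range_z', 'K', 'xyz', 'rotation'] [[433.62807095   0.         262.30620491]
 [  0.         433.62807095 189.06415588]
 [  0.           0.           1.        ]] [ 0.37241102 -0.03067863  1.39215455] [[-0.00714692  0.99539682 -0.09557245]
 [-0.99996321 -0.00666075  0.00540497]
 [ 0.00474351  0.09560757  0.9954078 ]]
{'t': 0.1, 'joint_pos': array([-1.40209835e+00,  2.45774829e-01,  1.55889423e+00,  4.33816009e-05,
        1.33869644e+00, -1.74120625e-01]), 'joint_velocities': array([ 0.00217673, -0.0002219 , -0.00294664, -0.0005397 , -0.00212512,
        0.00024742]), 'effort': array([-1.92910221e-05, -4.30670321e+01, -3.27130330e+01, -1.31981810e-04,
        2.80711203e-03,  2.30384735e-06]), 'eef_pos': array([ 0.21841096, -0.61167575,  0.23026981]), 'ee_rot': array([ 9.85345827e-01,  1.70566163e-01,  2.35080426e-05, -8.86362528e-04]), 'ft_force': array([-0.27385493, -0.18630595,  0.24060848]), 'ft_torque': array([ 0.010055  ,  0.00697233, -0.07075251]), 'grip_force': 0.0, 'grip_width': 0.08524784110865868}
```

View pics/side0.png

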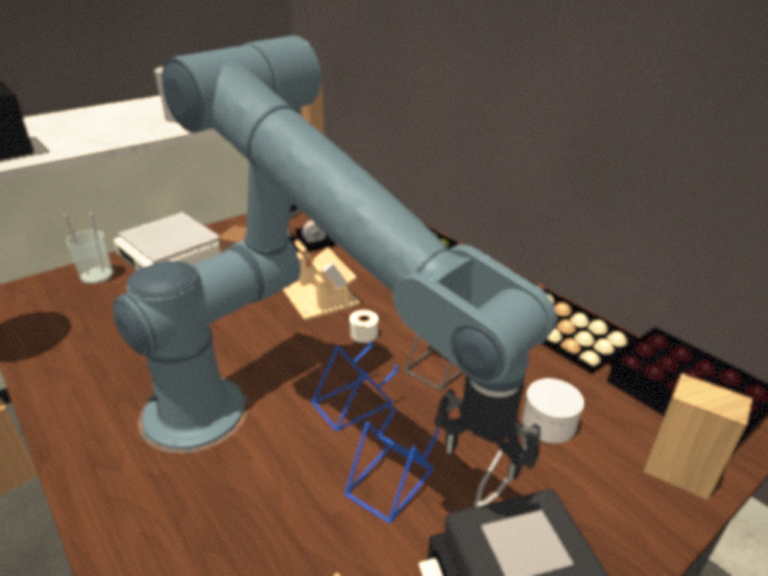

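View pics/top0.png

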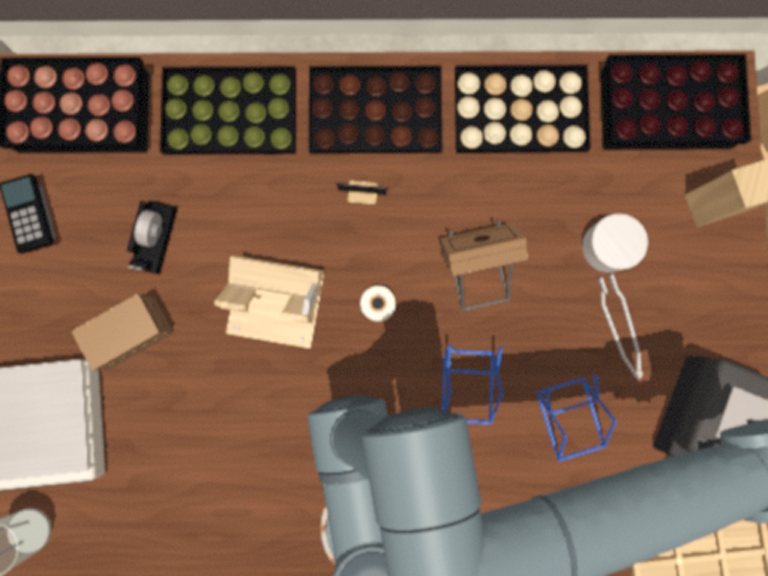

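The black-wire easel carrying the box is at about (483,250) in the top view. The blue wire stands at (472,385) and (578,415) are decoys, because the easel meant is black. The plywood jig is at (275,300), with its metal stop at (310,298). I'll check this in an enlarged crop.

Run:
```python
from h import *
b=dict(np.load('top.npz'));P=cloud(b);im=b['image']
save(im[130:245,130:370],'pics/crop1.png',3.3)
def show(name,u0,u1,v0,v1,z0,z1):
    q=P[v0:v1,u0:u1].reshape(-1,3);m=(b['range_z'][v0:v1,u0:u1].ravel()>0)&(q[:,2]>z0)&(q[:,2]<z1);q=q[m]
    print(name,len(q),'min',q.min(0).round(3),'max',q.max(0).round(3),'mean',q.mean(0).round(3));return q
# box lid plane
def planefit(q,thr=.004):
    rng=np.random.default_rng(0);best=None;bn=0
    for _ in range(500):
        s=q[rng.choice(len(q),3,False)];n=np.cross(s[1]-s[0],s[2]-s[0]);l=np.linalg.norm(n)
        if l<1e-8: continue
        n/=l;i=abs((q-s[0])@n)<thr
        if i.sum()>bn:bn=i.sum();best=i
    c=q[best].mean(0);n=np.linalg.svd(q[best]-c)[2][2];n*=np.sign(n[2]);return n,c,best
for nm,box in(('box',(290,355,140,188,.09,.3)),('jig',(140,220,165,235,.03,.3))):
    q=show(nm,*box)
    for k in range(3):
        n,c,i=planefit(q);w=q[i]
        r=cv2.minAreaRect(w[:,:2].astype(np.float32)*1000)
        print(' plane n',n.round(3),'yaw',np.degrees(np.arctan2(n[1],n[0])).round(1),'c',c.round(4),i.sum(),'z',w[:,2].min().round(3),w[:,2].max().round(3),'rect',np.round(r[0],1),np.round(r[1],1),round(r[2],1))
        q=q[~i]
        if len(q)<60:break
```

```text
box 1398 min [ 0.501 -0.296  0.09 ] max [ 0.624 -0.134  0.174] mean [ 0.558 -0.213  0.145]
 plane n [-0.499 -0.103  0.86 ] yaw -168.4 c [ 0.5415 -0.2186  0.1585] 700 z 0.142 0.173 rect [ 542.5 -219.2] [ 41.8 150.5] 12.1
 plane n [0.845 0.181 0.503] yaw 12.1 c [ 0.5813 -0.2103  0.1303] 568 z 0.09 0.174 rect [ 578.5 -211. ] [ 57.5 151.9] 10.0
 plane n [-0.847 -0.166  0.505] yaw -168.9 c [ 0.5274 -0.218   0.133 ] 47 z 0.091 0.17 rect [ 530.8 -221.3] [ 45.3 150.2] 7.4
jig 1852 min [0.421 0.113 0.03 ] max [0.555 0.308 0.156] mean [0.492 0.209 0.095]
 plane n [-0.467  0.089  0.88 ] yaw 169.3 c [0.5129 0.2087 0.083 ] 906 z 0.04 0.1 rect [488.8 210.7] [180.6 105.3] 78.7
 plane n [ 0.843 -0.152  0.517] yaw -10.3 c [0.4658 0.2246 0.1105] 558 z 0.03 0.149 rect [475.1 212.5] [180.3  74.5] 79.2
 plane n [ 0.44  -0.069  0.895] yaw -8.9 c [0.4922 0.2016 0.1125] 114 z 0.086 0.143 rect [488.7 209.8] [180.4 104.6] 79.7
```

View pics/crop1.png

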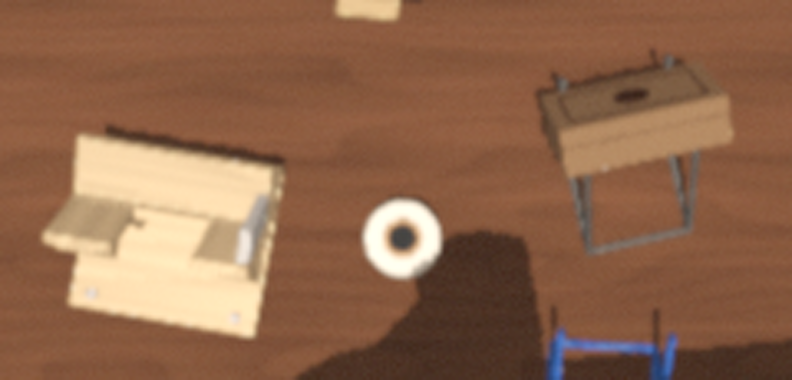

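The crop confirms it. The box with the printed frame and dot is at (640,110) on the dark wire easel, and the blue stand is separate at (610,350). The jig is at (180,235), with its notch open towards the robot and the metal stop at (255,235).

Run:
```python
from h import *
b=dict(np.load('top.npz'));P=cloud(b);im=b['image'].astype(int)
ok=b['range_z']>0
v,u=np.mgrid[0:384,0:512]
reg=ok&(u>140)&(u<220)&(v>165)&(v<235)
from numpy import cos,sin,radians
for yaw in(-9.5,-10.5,-11.5):
    f=np.array([cos(radians(yaw)),sin(radians(yaw)),0]);y=np.array([-f[1],f[0],0]);k=np.array([0,0,1.])
    n=.866*f+.5*k;d=.5*f-.866*k
    q=P[reg&(P[...,2]>.035)]
    def peak(a,lo,hi):
        h,e=np.histogram(a,np.arange(lo,hi,.002));i=h.argmax();s=a[abs(a-e[i]-.001)<.003];return np.median(s),s.std(),len(s)
    bn=peak(q@n,.3,.7);
    A=q[(q@n)>bn[0]+.008]; ld=peak(A@d,0,.4)
    L=A[abs(A@d-ld[0])<.004]; B=q[abs(q@n-bn[0])<.004]
    print(yaw,'board',bn,'ledge',ld,'ledge y',(L@y).min(),(L@y).max(),'board y',(B@y).min(),(B@y).max(),np.percentile(B@d,[1,50]))
    S=A[(A@d<ld[0]-.012)]; print('  stop y',np.percentile(S@y,[2,10,50,90,98]),len(S), 'n',np.percentile(S@n-bn[0],[2,98]))
    ys=np.percentile(S@y,90)
    for nm,y0 in(('ledge mid',((L@y).min()+(L@y).max())/2),('stopinner',ys+.075)):
        s=n*(bn[0]+.0225)+d*(ld[0]-.045)+y*y0; print('  seat',nm,s.round(4))
```

```text
-9.5 board (np.float64(0.42123664976399516), np.float64(0.0013698016482607646), 576) ledge (np.float64(0.16326231917362713), np.float64(0.001516560442286719), 627) ledge y 0.19681214408088746 0.3777433425763918 board y 0.19751557298039482 0.37849317351208805 [0.07389132 0.12458442]
  stop y [0.19737836 0.19798008 0.20134638 0.20673529 0.20810009] 84 n [0.00959575 0.03263454]
  seat ledge mid [0.4847 0.2102 0.1195]
  seat stopinner [0.4838 0.2047 0.1195]
-10.5 board (np.float64(0.41669791561951386), np.float64(0.0012750087492321982), 583) ledge (np.float64(0.16104222916468364), np.float64(0.0015335995680555736), 648) ledge y 0.20533871635707865 0.38608031594409886 board y 0.20539106150524572 0.3854716681563555 [0.07130118 0.12058254]
  stop y [0.2053145  0.20564239 0.20851749 0.21410981 0.21552764] 86 n [0.00981281 0.03403951]
  seat ledge mid [0.4849 0.2109 0.1191]
  seat stopinner [0.4837 0.2044 0.1191]
-11.5 board (np.float64(0.4116025847762291), np.float64(0.001390013010312967), 543) ledge (np.float64(0.15873587901495692), np.float64(0.0015904018484448595), 655) ledge y 0.21380274047110667 0.39429968550752537 board y 0.21263617103441057 0.3923327443963545 [0.06806705 0.11726458]
  stop y [0.21289803 0.21320585 0.21629405 0.22148183 0.22316849] 86 n [0.01059192 0.03588625]
  seat ledge mid [0.4847 0.2117 0.1186]
  seat stopinner [0.4832 0.2042 0.1186]
```

>>> arm_command([
  [[0, 0, -20], 7, 1],
  [[0, 0, -20], 7, 1],
  [[0, 0, -20], 7, 1],
  [[0, 0, -20], 7, 1],
  [[0, 0, 0], 7, 1],
  [[0, 0, 0], 7, 1],
  [[0, 0, 0], 7, 1],
  [[0, 0, 0], 7, 1],
  [[0, 0, 0], 7, 1],
  [[0, 0, 0], 7, 1],
  [[0, 0, 0], 7, 1],
  [[0, 0, 0], 7, 1],
])

```text
t: 1.1
eef_pos: [0.2184, -0.6119, 0.3106]
ee_rot: [0.845, -0.535, -0.0, -0.0]
ft_force: [0.2, -0.1, 0.1]
grip_width: 0.0851
grip_force: 0.0
```

>>> arm_command([
  [[0, 0, 0], 7, 1],
  [[0, 0, 0], 6.6, 1],
  [[-20, -26, 0], 0, 1],
  [[-20, -26, 0], 0, 1],
  [[-20, -26, 0], 0, 1],
  [[-20, -26, 0], 0, 1],
  [[-20, -26, 0], 0, 1],
  [[-20, -26, 0], 0, 1],
  [[-20, -26, 0], 0, 1],
  [[-20, -26, 0], 0, 1],
  [[-20, -26, 0], 0, 1],
  [[-20, -26, 0], 0, 1],
])

```text
t: 2.1
eef_pos: [0.4317, -0.3608, 0.3108]
ee_rot: [0.777, -0.629, -0.0, -0.0]
ft_force: [0.2, -0.7, -0.0]
grip_width: 0.0854
grip_force: 0.0
```

>>> arm_command([
  [[-19, -25, 0], 0, 1],
  [[-19, -25, 0], 0, 1],
  [[-19, -25, 0], 0, 1],
  [[-19, -25, 0], 0, 1],
  [[-19, -25, 0], 0, 1],
  [[-19, -25, 0], 0, 1],
  [[-1, -2, 30], 0, 1],
  [[0, 0, 30], 0, 1],
  [[0, 0, 0], 0, 1],
])

```text
t: 2.85
eef_pos: [0.5529, -0.2155, 0.244]
ee_rot: [0.778, -0.629, -0.006, 0.001]
ft_force: [-0.5, 0.5, -0.5]
grip_width: 0.0853
grip_force: 0.0
```

Run:
```python
from h import *
c=cam('side');save(c['image'][150:320,210:420],'pics/s1.png',3.5)
o=bot.get_obs();print(o['eef_pos'],o['joint_pos'].round(2))
# gripper + box profile in easel plane from both clouds
f=np.array([np.cos(np.radians(12)),np.sin(np.radians(12)),0]);y=np.array([-f[1],f[0],0])
C=np.array([.5645,-.2146,.1195])
q=cloud(c)[c['range_z']>0]-C
m=(abs(q@y)<.09)&(abs(q@f)<.1)&(q[:,2]>-.06)&(q[:,2]<.2);q=q[m]
for y0 in(-.08,-.06,.06):
    pass
g=q[(abs(q@y)<.016)&(q[:,2]>.055)]
if len(g):
  for z0 in np.arange(.06,.2,.02):
    s=g[abs(g[:,2]-z0)<.01];print(round(z0,3),len(s),(s@f).min().round(3) if len(s) else '',(s@f).max().round(3) if len(s) else '')
e=q[(q@y<-.065)];print('end face',len(e),e.size and (np.c_[e@f,e@y,e[:,2]].min(0).round(3),np.c_[e@f,e@y,e[:,2]].max(0).round(3)))
```

```text
[ 0.55378619 -0.21665331  0.24714828] [-0.56  0.11  1.68 -0.    1.36  2.37]
0.06 0  
0.08 0  
0.1 0  
0.12 0  
0.14 40 -0.068 0.038
0.16 78 -0.071 0.039
0.18 74 -0.086 0.066
0.2 60 -0.087 0.062
end face 202 (array([-0.045, -0.08 , -0.051]), array([ 0.037, -0.065,  0.052]))
```

View pics/s1.png

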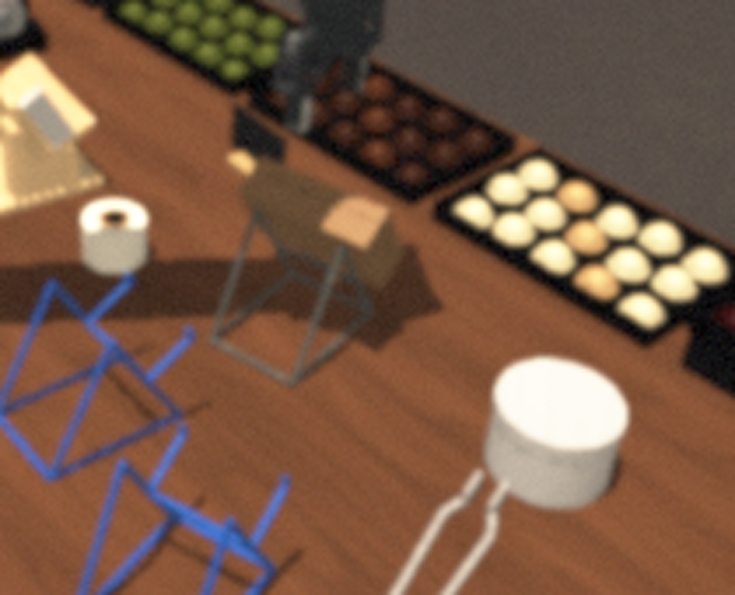

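The picture shows the open gripper at (330,100) above the box at (310,215). The box is still seated on its wires, and the path down is clear.

>>> arm_command([
  [[0, 0, 0], 0, 1],
  [[0, 0, 14], 0, 1],
  [[0, 0, 14], 0, 1],
  [[0, 0, 14], 0, 1],
  [[0, 0, 14], 0, 1],
  [[0, 0, 10], 0, 1],
  [[0, 0, 0], 0, 1],
  [[0, 0, 0], 0, 1],
  [[0, 0, 0], 0, 1],
])

```text
t: 3.65
eef_pos: [0.5561, -0.2186, 0.1862]
ee_rot: [0.777, -0.629, 0.001, -0.0]
ft_force: [-0.7, 0.9, 0.6]
grip_width: 0.0857
grip_force: 0.0
```

>>> arm_command([
  [[-2, -1, 10], 0, 1],
  [[0, 0, 12], 0, 1],
  [[0, 0, 12], 0, 1],
  [[0, 0, 12], 0, 1],
  [[0, 0, 12], 0, 1],
  [[0, 0, 8], 0, 1],
  [[0, 0, 6], 0, 1],
  [[0, 0, 2], 0, 1],
  [[0, 0, 0], 0, 1],
  [[0, 0, 0], 0, 1],
])

```text
t: 4.48
eef_pos: [0.5566, -0.2162, 0.1117]
ee_rot: [0.777, -0.629, 0.0, -0.0]
ft_force: [-0.5, 0.1, -0.7]
grip_width: 0.0853
grip_force: 0.0
```

Now I'll close gently until the fingers touch.

>>> arm_command([
  [[0, 0, 0], 0, 0.8],
  [[0, 0, 0], 0, 0.75],
  [[0, 0, 0], 0, 0.7],
  [[0, 0, 0], 0, 0.7],
  [[0, 0, 0], 0, 0.65],
  [[0, 0, 0], 0, 0.65],
  [[0, 0, 0], 0, 0.65],
])

```text
t: 5.07
eef_pos: [0.5563, -0.216, 0.1113]
ee_rot: [0.777, -0.629, 0.0, 0.0]
ft_force: [0.1, 0.6, -0.3]
grip_width: 0.0706
grip_force: 0.0
```

>>> arm_command([
  [[0, 0, 0], 0, 0.6],
  [[0, -1, 0], 0, 0.57],
  [[0, -2, -0.5], 0, 0.54],
  [[0, -2, -0.5], 0, 0.51],
  [[0, -2, -0.5], 0, 0.48],
  [[0, -1, 0], 0, 0.46],
])

```text
t: 5.57
eef_pos: [0.5613, -0.2156, 0.1164]
ee_rot: [0.778, -0.629, -0.003, 0.004]
ft_force: [-25.1, 1.2, 28.8]
grip_width: 0.063
grip_force: 22.4
```

```bash
cat > prof.py <<'E'
from h import *
import sys
def prof(C,yaw,tag):
    f=np.array([np.cos(np.radians(yaw)),np.sin(np.radians(yaw)),0]);y=np.array([-f[1],f[0],0])
    for n in('side','top'):
        c=cam(n);q=cloud(c)[c['range_z']>0]-C;q=np.c_[q@f,q@y,q[:,2]]*1000
        q=q[(abs(q[:,1])<90)&(abs(q[:,0])<110)&(abs(q[:,2])<110)]
        for lab,m in(('right',(q[:,1]<-35)&(q[:,1]>-85)),('left',(q[:,1]>35)&(q[:,1]<85))):
            s=q[m];print(n,lab,len(s))
            for z0 in range(-100,100,10):
                t=s[abs(s[:,2]-z0)<5]
                if len(t)>3:print('   z',z0,len(t),'f',np.percentile(t[:,0],[2,98]).round(0),'y',np.percentile(t[:,1],[2,98]).round(0))
E
python3 -c "
from prof import *
print(bot.get_obs()['eef_pos'],bot.get_obs()['grip_force'],bot.get_obs()['ft_torque'])
prof(np.array([.5645,-.2146,.1195]),12,'')"
```

```text
[ 0.56130707 -0.2156325   0.11641208] 22.364332331344485 [ 0.08606971  4.31713886 -0.15996366]
side right 487
   z -100 6 f [-97.  17.] y [-53. -48.]
   z -90 10 f [-93.  26.] y [-52. -47.]
   z -80 7 f [-88.  18.] y [-52. -47.]
   z -70 6 f [-82.  10.] y [-53. -48.]
   z -60 12 f [-78.   8.] y [-53. -41.]
   z -50 14 f [-72.   5.] y [-68. -38.]
   z -40 26 f [-65.  28.] y [-78. -48.]
   z -30 37 f [-62.  40.] y [-78. -36.]
   z -20 37 f [-56.  35.] y [-79. -47.]
   z -10 35 f [-51.  27.] y [-78. -48.]
   z 0 35 f [-42.  29.] y [-79. -43.]
   z 10 40 f [-36.  20.] y [-79. -37.]
   z 20 31 f [-32.  15.] y [-78. -37.]
   z 30 56 f [-35.  14.] y [-79. -37.]
   z 40 74 f [-29.   3.] y [-79. -37.]
   z 50 54 f [-11.   5.] y [-79. -37.]
side left 260
   z -100 8 f [-99.  33.] y [47. 52.]
   z -90 9 f [-95.  27.] y [47. 53.]
   z -80 8 f [-90.  17.] y [46. 53.]
   z -70 6 f [-82.   2.] y [48. 53.]
   z -60 6 f [-76.   3.] y [43. 51.]
   z -50 16 f [-73.   2.] y [38. 52.]
   z -40 14 f [-65.  -0.] y [39. 68.]
   z -30 17 f [-61.  -4.] y [36. 66.]
   z -20 16 f [-59.  -9.] y [39. 55.]
   z -10 18 f [-51. -14.] y [37. 69.]
   z 0 17 f [-47. -18.] y [36. 66.]
   z 10 16 f [-40. -22.] y [41. 69.]
   z 20 15 f [-32. -25.] y [36. 70.]
   z 30 29 f [-37. -23.] y [37. 72.]
   z 40 41 f [-30.  -7.] y [40. 72.]
   z 50 20 f [-10.   7.] y [53. 72.]
top right 11
   z 30 4 f [-37. -34.] y [-40. -35.]
top left 97
   z -30 14 f [ 9. 48.] y [40. 75.]
   z -20 18 f [ 9. 50.] y [45. 75.]
   z -10 18 f [ 4. 41.] y [47. 75.]
   z 0 13 f [ 3. 28.] y [52. 75.]
   z 10 13 f [ 5. 24.] y [53. 75.]
   z 20 6 f [ 2. 18.] y [62. 75.]
   z 30 7 f [ 4. 15.] y [64. 75.]
   z 40 4 f [5. 9.] y [68. 75.]
```

>>> arm_command([
  [[0, 0, -2], 0, 0.46],
  [[0, 0, -3], 0, 0.46],
  [[0, 0, -3], 0, 0.46],
  [[0, 0, -2], 0, 0.46],
  [[0, 0, 0], 0, 0.46],
])

```text
t: 6.08
eef_pos: [0.5639, -0.2144, 0.1228]
ee_rot: [0.777, -0.629, -0.0, 0.0]
ft_force: [-3.0, -0.1, 0.5]
grip_width: 0.0623
grip_force: 1.3
```

>>> arm_command([
  [[0, -2, -2], 0, 0.42],
  [[0, -2, -3], 0, 0.38],
  [[0, -2, -3], 0, 0.34],
  [[0, -1, -2], 0, 0.3],
  [[0, 0, -1], 0, 0.3],
  [[0, 0, 0], 0, 0.3],
])

```text
t: 6.58
eef_pos: [0.571, -0.2129, 0.1337]
ee_rot: [0.777, -0.629, 0.0, 0.0]
ft_force: [-2.7, -1.0, 1.0]
grip_width: 0.0553
grip_force: 1.3
```

>>> arm_command([
  [[0, -2, -2], 0, 0.26],
  [[0, -2, -3], 0, 0.22],
  [[0, -2, -3], 0, 0.18],
  [[0, -2, -2], 0, 0.14],
  [[0, 0, 0], 0, 0.14],
])

```text
t: 7.0
eef_pos: [0.5796, -0.211, 0.1444]
ee_rot: [0.777, -0.629, 0.001, -0.0]
ft_force: [-1.2, -1.1, 0.5]
grip_width: 0.049
grip_force: 0.5
```

Run:
```python
from h import *
c=cam('side');save(c['image'][190:310,240:360],'pics/s2.png',4.5)
```

```text
(no output)
```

View pics/s2.png

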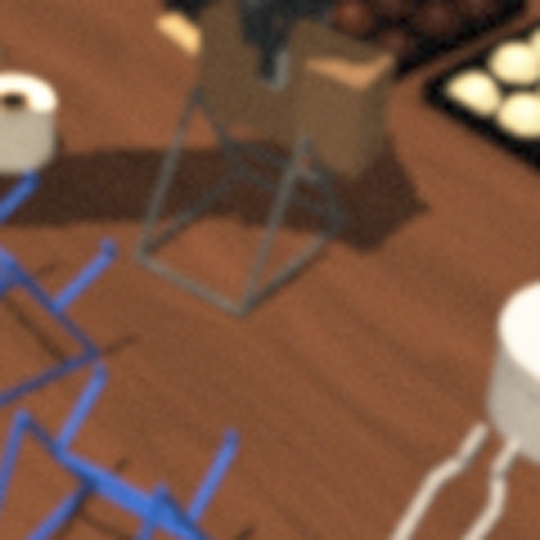

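The box is now nearly upright between the fingers at (290,90) and shut. I'll finish the pinch and lift.

>>> arm_command([
  [[0, -1, -0.5], 0, 0.1],
  [[0, -1, -0.5], 0, 0.05],
  [[0, 0, 0], 0, -0.1],
  [[0, 0, 0], 0, -0.3],
  [[0, 0, 0], 0, -0.3],
  [[0, 0, 0], 0, -0.3],
])

```text
t: 7.55
eef_pos: [0.5804, -0.2109, 0.1449]
ee_rot: [0.777, -0.629, -0.0, 0.0]
ft_force: [-4.7, -0.2, 4.2]
grip_width: 0.0445
grip_force: 60.3
```

>>> arm_command([
  [[0, 0, -4], 0, -0.3],
  [[0, 0, -8], 0, -0.3],
  [[0, 0, -12], 0, -0.3],
  [[0, 0, -20], 0, -0.3],
  [[0, 0, -25], 0, -0.3],
  [[0, 0, -25], 0, -0.3],
  [[0, 0, -25], 0, -0.3],
  [[0, 0, -25], 0, -0.3],
  [[0, 0, -12], 0, -0.3],
  [[0, 0, -4], 0, -0.3],
  [[0, 0, 0], 0, -0.3],
  [[0, 0, 0], 0, -0.3],
])

```text
t: 8.55
eef_pos: [0.5802, -0.2104, 0.3032]
ee_rot: [0.777, -0.629, -0.001, 0.0]
ft_force: [-0.7, 0.0, -4.4]
grip_width: 0.0448
grip_force: 61.1
```

Run:
```python
from h import *
o=bot.get_obs();print(o['eef_pos'],o['ft_force'],o['joint_pos'].round(2))
c=cam('side');save(c['image'][130:270,240:380],'pics/s3.png',4)
q=cloud(c)[c['range_z']>0];T=o['eef_pos']
yaw=12;f=np.array([np.cos(np.radians(yaw)),np.sin(np.radians(yaw)),0]);y=np.array([-f[1],f[0],0])
q=q-T;q=np.c_[q@f,q@y,q[:,2]]*1000
e=q[(q[:,1]<-60)&(q[:,1]>-90)&(abs(q[:,0])<60)&(q[:,2]<60)&(q[:,2]>-90)]
n0=np.linalg.svd(e-e.mean(0))[2];print('end face',len(e),e.min(0),e.max(0),'normal',n0[2])
r=cv2.minAreaRect(e[abs((e-e.mean(0))@n0[2])<4][:,[0,2]].astype(np.float32));print(r)
```

```text
[ 0.58022182 -0.2104438   0.30318813] [-0.6652916   0.04474114 -4.41994698] [-0.53  0.12  1.57  0.    1.45  2.4 ]
end face 320 [-27.1854513  -79.82469495 -60.278518  ] [ 28.06062489 -60.05871646  35.95829648] normal [-0.18439555 -0.98252366  0.02540737]
((1.5191478729248047, -11.47304916381836), (50.18023681640625, 92.00093841552734), 5.593482971191406)
```

View pics/s3.png

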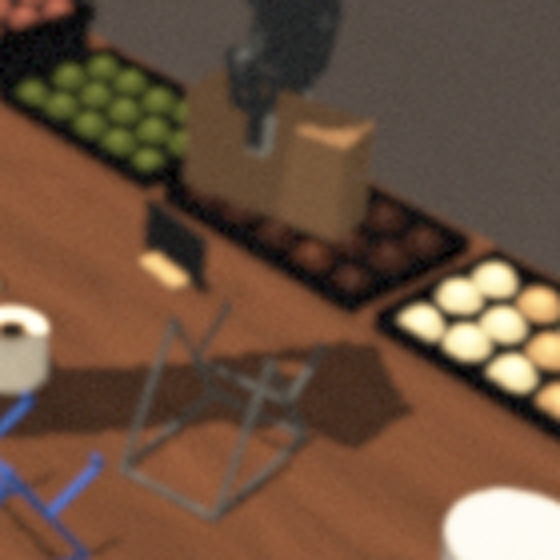

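The easel at (215,410) is empty. The box hangs upright and shut between the fingers at (280,150). Now I'll turn it about and carry it to the jig.

>>> arm_command([
  [[0, 0, 0], -3, -0.3],
  [[0, 0, 0], -5, -0.3],
  [[0, 0, 0], -7, -0.3],
  [[0, 0, 0], -7, -0.3],
  [[0, 0, 0], -7, -0.3],
  [[0, 0, 0], -7, -0.3],
  [[0, 0, 0], -7, -0.3],
  [[0, 0, 0], -7, -0.3],
  [[0, 0, 0], -7, -0.3],
  [[0, 0, 0], -7, -0.3],
  [[0, 0, 0], -7, -0.3],
  [[0, 0, 0], -7, -0.3],
])

```text
t: 9.6
eef_pos: [0.58, -0.2104, 0.3023]
ee_rot: [1.0, 0.003, -0.002, -0.001]
ft_force: [-0.1, -0.1, -3.3]
grip_width: 0.0447
grip_force: 61.1
```

>>> arm_command([
  [[0, 0, 0], -7, -0.3],
  [[0, 0, 0], -7, -0.3],
  [[0, 0, 0], -7, -0.3],
  [[0, 0, 0], -7, -0.3],
  [[0, 0, 0], -7, -0.3],
  [[0, 0, 0], -7, -0.3],
  [[0, 0, 0], -7, -0.3],
  [[0, 0, 0], -7, -0.3],
  [[0, 0, 0], -7, -0.3],
  [[0, 0, 0], -7, -0.3],
  [[0, 0, 0], -5.5, -0.3],
  [[0, 0, 0], -4, -0.3],
])

```text
t: 10.6
eef_pos: [0.58, -0.2104, 0.3023]
ee_rot: [0.767, 0.641, -0.001, -0.002]
ft_force: [-0.6, 1.0, -3.4]
grip_width: 0.0446
grip_force: 61.1
```

>>> arm_command([
  [[8, -3, 0], 0, -0.3],
  [[16, -6, 0], 0, -0.3],
  [[25, -10, 0], 0, -0.3],
  [[30, -12, 0], 0, -0.3],
  [[33, -13, 0], 0, -0.3],
  [[33, -13, 0], 0, -0.3],
  [[33, -13, 0], 0, -0.3],
  [[33, -13, 0], 0, -0.3],
  [[33, -13, 0], 0, -0.3],
  [[33, -13, 0], 0, -0.3],
  [[33, -13, 0], 0, -0.3],
  [[30, -12, 0], 0, -0.3],
])

```text
t: 11.6
eef_pos: [0.5086, 0.1509, 0.3041]
ee_rot: [0.769, 0.64, -0.0, -0.001]
ft_force: [0.4, 1.1, -4.0]
grip_width: 0.0451
grip_force: 61.1
```

>>> arm_command([
  [[26, -9, 0], 0, -0.3],
  [[18, -6, 0], 0, -0.3],
  [[9, -3, 0], 0, -0.3],
  [[4, -2, 0], 0, -0.3],
  [[0, 0, 0], 0, -0.3],
  [[0, 0, 0], 0, -0.3],
  [[0, 0, 0], 0, -0.3],
  [[0, 0, 0], 0, -0.3],
])

```text
t: 12.27
eef_pos: [0.5016, 0.2066, 0.3047]
ee_rot: [0.769, 0.639, -0.0, 0.0]
ft_force: [-0.3, 0.1, -3.2]
grip_width: 0.0444
grip_force: 61.1
```

Run:
```python
from h import *
o=bot.get_obs();T=o['eef_pos'];print(o['t'],T,R.from_quat(o['ee_rot']).as_matrix()[:,0],o['joint_pos'].round(2),o['grip_width'])
yaw=-10.5;f=np.array([np.cos(np.radians(yaw)),np.sin(np.radians(yaw)),0]);y=np.array([-f[1],f[0],0])
J=np.array([.484,.205,.119]);d=(T-J)*1000;print('rel J f,y,z',d@f,d@y,d[2])
for n in('side','top'):
    c=cam(n);q=(cloud(c)[c['range_z']>0]-T)*1000;q=np.c_[q@f,q@y,q[:,2]]
    e=q[(abs(q[:,1])<100)&(abs(q[:,0])<40)&(q[:,2]<50)&(q[:,2]>-75)]
    print(n,len(e),np.percentile(e,[1,99],axis=0).round(1))
    if n=='side':
        e=e[e[:,1]<-70]
        if len(e)>20: print(np.percentile(e,[2,50,98],axis=0).round(1),cv2.minAreaRect(e[:,[0,2]].astype(np.float32)))
    else:
        t=e[(e[:,2]>15)]
        if len(t)>20: print('top',np.percentile(t,[2,50,98],axis=0).round(1),cv2.minAreaRect(t[:,:2].astype(np.float32)))
```

```text
12.2667 [0.50159417 0.20662709 0.304747  ] [ 1.83241438e-01  9.83067920e-01 -1.98271093e-04] [ 0.18 -0.06  1.75 -0.    1.45  0.37] 0.04437376216504897
rel J f,y,z 17.00304115771699 4.80612601337103 185.74700166077247
side 707 [[-34.6 -81.1 -54.9]
 [ 35.   66.1  47.4]]
[[-24.2 -81.6 -55.6]
 [ -1.7 -76.2  -9.1]
 [ 22.4 -71.2  32.6]] ((-0.30370330810546875, -12.155441284179688), (93.39923095703125, 48.630863189697266), 87.23977661132812)
top 540 [[-28.4 -75.6 -53.5]
 [ 20.3 -21.3  38. ]]
top [[-24.4 -75.3  20.9]
 [ -0.8 -52.2  32.4]
 [ 20.  -24.1  37.7]] ((-2.0596771240234375, -48.181968688964844), (55.279483795166016, 45.95011901855469), 89.87395477294922)
```

>>> arm_command([
  [[0, 0, 6], 0, -0.3],
  [[0, 0, 15], 0, -0.3],
  [[0, 0, 20], 0, -0.3],
  [[0, 0, 25], 0, -0.3],
  [[0, 0, 25], 0, -0.3],
  [[0, 0, 22], 0, -0.3],
  [[0, 0, 16], 0, -0.3],
  [[0, 0, 10], 0, -0.3],
  [[0, 0, 6], 0, -0.3],
  [[0, 0, 3], 0, -0.3],
  [[0, 0, 0], 0, -0.3],
  [[0, 0, 0], 0, -0.3],
])

```text
t: 13.37
eef_pos: [0.5021, 0.2077, 0.1579]
ee_rot: [0.769, 0.64, 0.001, 0.0]
ft_force: [0.2, -0.6, -3.9]
grip_width: 0.0447
grip_force: 61.1
```

>>> arm_command([
  [[0, 0, 2], 0, -0.3],
  [[0, 0, 2], 0, -0.3],
  [[0, 0, 2], 0, -0.3],
  [[0, 0, 1], 0, -0.3],
  [[0, 0, 0], 0, -0.3],
])

```text
t: 13.78
eef_pos: [0.5014, 0.2075, 0.1497]
ee_rot: [0.769, 0.64, 0.0, 0.0]
ft_force: [0.2, -0.3, -3.1]
grip_width: 0.0449
grip_force: 61.1
```

>>> arm_command([
  [[-1, 0, 0], 0, -0.3],
  [[-1, 0, 0], 0, -0.3],
  [[-1, 0, 0], 0, -0.3],
  [[0, 0, 0], 0, -0.3],
  [[0, 0, 0], 0, -0.3],
])

```text
t: 14.2
eef_pos: [0.5008, 0.2045, 0.1498]
ee_rot: [0.769, 0.64, -0.0, 0.0]
ft_force: [0.2, 0.7, -4.4]
grip_width: 0.0447
grip_force: 61.1
```

>>> arm_command([
  [[-1, 0, 0], 0, -0.3],
  [[0, 0, 0], 0, -0.3],
  [[0, 0, 0], 0, -0.3],
])

```text
t: 14.45
eef_pos: [0.5006, 0.2036, 0.1498]
ee_rot: [0.769, 0.64, 0.0, 0.0]
ft_force: [0.7, -0.4, -2.5]
grip_width: 0.0446
grip_force: 61.2
```

>>> arm_command([
  [[-1, 0, 0], 0, -0.3],
  [[-1, 0, 0], 0, -0.3],
  [[0, 0, 0], 0, -0.3],
  [[0, 0, 0], 0, -0.3],
])

```text
t: 14.78
eef_pos: [0.5006, 0.2032, 0.1504]
ee_rot: [0.769, 0.639, 0.002, -0.001]
ft_force: [0.6, 5.7, -3.5]
grip_width: 0.0447
grip_force: 61.4
```

>>> arm_command([
  [[0, 0, 1], 0, -0.3],
  [[0, 0, 1], 0, -0.3],
  [[0, 0, 0], 0, -0.3],
])

```text
t: 15.03
eef_pos: [0.5011, 0.2033, 0.1492]
ee_rot: [0.769, 0.64, 0.002, -0.001]
ft_force: [-0.4, 6.6, 0.6]
grip_width: 0.0447
grip_force: 61.9
```

>>> arm_command([
  [[0.5, 0, 0.5], 0, -0.3],
  [[0, 0, 0], 0, 0.05],
  [[0, 0, 0], 0, 0.08],
  [[0, 0, 0], 0, 0.1],
  [[0, 0, 0], 0, 0.1],
  [[0, 0, 0], 0, 0.1],
])

```text
t: 15.53
eef_pos: [0.5004, 0.2018, 0.1474]
ee_rot: [0.769, 0.64, -0.0, 0.0]
ft_force: [1.1, -0.1, -0.8]
grip_width: 0.0468
grip_force: 0.1
```

>>> arm_command([
  [[0, -1, 1], 0, 0.13],
  [[0, -1, 1], 0, 0.16],
  [[0, -2, 2], 0, 0.19],
  [[0, -2, 2], 0, 0.22],
  [[0, -1, 2], 0, 0.24],
  [[0, 0, 0], 0, 0.24],
  [[0, 0, 0], 0, 0.24],
])

```text
t: 16.12
eef_pos: [0.494, 0.2035, 0.1398]
ee_rot: [0.769, 0.64, 0.001, 0.0]
ft_force: [3.6, -0.2, 2.8]
grip_width: 0.0527
grip_force: 1.6
```

```bash
cat > ends.py <<'E'
from h import *
o=bot.get_obs();T=o['eef_pos'];print(o['t'],T,o['ft_force'].round(1),o['grip_width'],o['grip_force'])
yaw=-10.5;f=np.array([np.cos(np.radians(yaw)),np.sin(np.radians(yaw)),0]);y=np.array([-f[1],f[0],0])
J=np.array([.484,.205,.119])
c=cam('side');q=(cloud(c)-J)*1000;q=np.stack([q@f,q@y,q[...,2]],-1)
m=(c['range_z']>0)&(abs(q[...,1]+75)<5)&(abs(q[...,0])<75)&(q[...,2]>-55)&(q[...,2]<75)
hsv=cv2.cvtColor(c['image'],cv2.COLOR_RGB2HSV)
e=q[m];print(len(e));r=cv2.minAreaRect(e[:,[0,2]].astype(np.float32));print(r)
for z0 in range(-50,75,10):
    t=e[abs(e[:,2]-z0)<5]
    if len(t)>2: print(z0,len(t),t[:,0].min().round(1),t[:,0].max().round(1))
E
python3 - <<'E'
from ends import *
save(c['image'][120:250,150:290],'pics/s4.png',4.2)
E
```

```text
16.1167 [0.49404625 0.20347088 0.13976577] [ 3.6 -0.2  2.8] 0.0527476414049577 1.6142554208636284
180
((-0.108489990234375, 6.153903961181641), (104.01892852783203, 114.43119049072266), 6.90693998336792)
-50 4 -45.4 28.9
-40 6 -47.0 38.8
-30 11 -45.7 56.3
-20 11 -45.5 37.2
-10 13 -46.9 37.0
0 12 14.6 37.3
10 14 11.7 38.2
20 25 -46.3 36.1
30 27 -20.1 39.4
40 19 -4.6 34.3
50 21 -8.6 34.6
60 17 -9.5 32.7
```

View pics/s4.png

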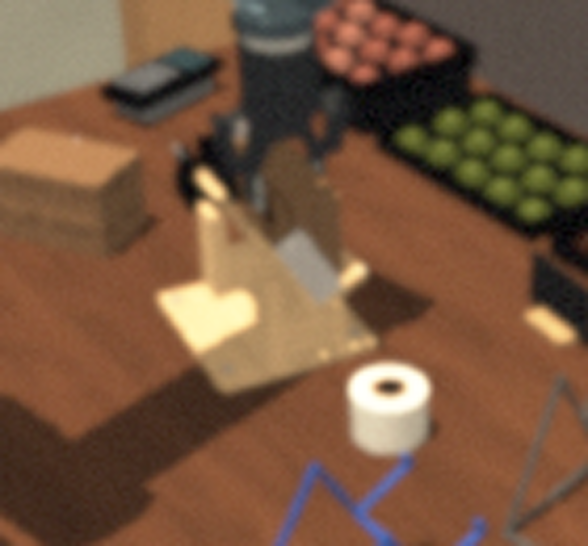

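The box end at (310,215), next to the metal stop at (308,265), leans back slightly between the fingers and is still shut. I'll carry on lowering it back onto the board.

>>> arm_command([
  [[0, -2, 2], 0, 0.27],
  [[0, -2, 2], 0, 0.3],
  [[0, -2, 2], 0, 0.33],
  [[0, -2, 2], 0, 0.36],
  [[0, -2, 2], 0, 0.39],
  [[0, -1, 1], 0, 0.41],
  [[0, 0, 0], 0, 0.41],
  [[0, 0, 0], 0, 0.41],
])

```text
t: 16.83
eef_pos: [0.4855, 0.2054, 0.1306]
ee_rot: [0.769, 0.64, 0.003, 0.002]
ft_force: [8.2, -2.7, 7.3]
grip_width: 0.0604
grip_force: 4.3
```

```bash
python3 ends.py
```

```text
16.8333 [0.48549956 0.20543873 0.13060651] [ 8.2 -2.7  7.3] 0.06037965918603081 4.288485093566123
173
((3.4277801513671875, 4.5821075439453125), (101.76178741455078, 117.4721908569336), 0.11562637239694595)
-50 6 -47.3 33.3
-40 8 -46.4 6.7
-30 12 -46.4 49.1
-20 11 -47.2 54.4
-10 16 -45.5 37.4
0 7 -0.8 32.4
10 14 -26.3 33.5
20 17 -43.8 28.1
30 24 -44.3 28.6
40 17 -15.3 25.4
50 22 -18.2 24.9
60 19 -17.1 27.0
```

>>> arm_command([
  [[0, -1, 0], 0, 0.44],
  [[0, -1, 0], 0, 0.46],
  [[0, -2, 1], 0, 0.48],
  [[0, -2, 1], 0, 0.5],
  [[0, -1, 1], 0, 0.52],
  [[0, 0, 0], 0, 0.52],
  [[0, 0, 0], 0, 0.52],
])

```text
t: 17.47
eef_pos: [0.4808, 0.2068, 0.1294]
ee_rot: [0.769, 0.64, 0.005, 0.004]
ft_force: [9.1, -2.8, 11.2]
grip_width: 0.065
grip_force: 6.0
```

```bash
python3 ends.py
```

```text
17.4667 [0.48076382 0.20678863 0.12936565] [ 9.1 -2.8 11.2] 0.06504643178741495 6.0325508724781685
168
((-9.889791488647461, 4.744773864746094), (99.88076782226562, 108.13119506835938), 21.10331916809082)
-50 4 -41.8 -2.2
-40 3 -45.7 -41.3
-30 10 -46.7 55.5
-20 10 -46.6 50.5
-10 18 -47.1 36.3
0 9 17.1 31.7
10 9 8.0 32.4
20 20 -41.8 28.0
30 25 -19.1 27.3
40 21 -19.0 23.8
50 22 -21.5 21.1
60 17 -21.1 21.1
```

>>> arm_command([
  [[0, 0, -2], 0, 0.54],
  [[0, 0, -2], 0, 0.56],
  [[0, 0, 0], 0, 0.58],
  [[0, -1, 0], 0, 0.6],
  [[0, -2, 0], 0, 0.62],
  [[0, -2, 0], 0, 0.64],
  [[0, 0, 0], 0, 0.64],
  [[0, 0, 0], 0, 0.64],
])

```text
t: 18.18
eef_pos: [0.4701, 0.2076, 0.1287]
ee_rot: [0.769, 0.64, -0.001, -0.0]
ft_force: [-0.8, 0.0, 0.6]
grip_width: 0.0702
grip_force: 0.0
```

```bash
python3 ends.py
```

```text
18.1833 [0.47007513 0.20760698 0.1286924 ] [-0.8  0.   0.6] 0.07023827137876291 0.0
128
((-13.439903259277344, -16.136756896972656), (99.55199432373047, 101.02662658691406), 36.32133483886719)
-50 6 -47.6 -3.6
-40 7 -45.9 42.1
-30 15 -46.0 52.1
-20 13 -46.7 54.4
-10 17 -45.5 36.3
0 10 -26.4 26.8
10 7 11.2 23.2
20 12 -42.9 18.4
30 25 -36.8 11.1
40 13 -21.4 4.3
50 3 -10.7 -0.3
```

>>> arm_command([
  [[0, 1, 0], 0, 0.75],
  [[0, 2, 0], 0, 0.9],
  [[0, 2, 0], 0, 1],
  [[0, 0, -3], 0, 1],
  [[0, 0, -8], 0, 1],
  [[0, 0, -15], 0, 1],
  [[0, 0, -20], 0, 1],
  [[0, 0, -20], 0, 1],
  [[0, 0, -20], 0, 1],
  [[0, 0, -20], 0, 1],
  [[0, 0, -10], 0, 1],
  [[0, 0, 0], 0, 1],
])

```text
t: 19.23
eef_pos: [0.4773, 0.207, 0.2488]
ee_rot: [0.769, 0.64, 0.003, 0.001]
ft_force: [-0.5, -0.5, 1.2]
grip_width: 0.0853
grip_force: 0.0
```

>>> arm_command([
  [[0, -15, -10], 0, 0],
  [[0, -25, -10], 0, -1],
  [[0, -35, -10], 0, -1],
  [[0, -35, -10], 0, -1],
  [[0, -30, 0], 0, -1],
  [[0, -15, 0], 0, -1],
  [[0, 0, 0], 0, -1],
])

```text
t: 19.82
eef_pos: [0.3208, 0.2352, 0.2843]
ee_rot: [0.768, 0.641, -0.0, -0.0]
ft_force: [1.0, -0.9, -0.8]
grip_width: 0.0006
grip_force: 0.0
```

```bash
python3 - <<'E'
from h import *
o=bot.get_obs();print(o['eef_pos'],o['joint_pos'].round(2))
yaw=-10.5;f=np.array([np.cos(np.radians(yaw)),np.sin(np.radians(yaw)),0]);y=np.array([-f[1],f[0],0]);k=np.array([0,0,1]);n=.866*f+.5*k;d=.5*f-.866*k
J=np.array([.484,.205,.119])
for nm in('top','side'):
    c=cam(nm);q=(cloud(c)-J)*1000;s=np.stack([q@d,q@y,q@n],-1)  # seat axes
    save(c['image'][(160 if nm=='top' else 120):250,130:300],f'pics/{nm}5.png',4)
    a=s[(c['range_z']>0)&(abs(s[...,0])<38)&(abs(s[...,1])<65)&(abs(s[...,2]-22.5)<14)]
    if len(a)>30:
        A=np.c_[a[:,:2],np.ones(len(a))];w=np.linalg.lstsq(A,a[:,2],rcond=None)[0];print(nm,'outer face z fit',w,len(a),(a[:,2]-A@w).std())
    b=s[(c['range_z']>0)&(abs(s[...,2])<18)&(s[...,0]<-30)&(s[...,0]>-60)&(abs(s[...,1])<90)]
    if len(b)>20: print(nm,'top edge x,y,z',np.percentile(b,[3,50,97],axis=0).round(1))
    g=s[(c['range_z']>0)&(abs(s[...,2]-22.5)<6)&(abs(s[...,0])<60)&(abs(s[...,1])<95)]
    if len(g):print(nm,'face extents',np.percentile(g,[1,99],axis=0).round(1),cv2.minAreaRect(g[:,:2].astype(np.float32)))
E
python3 -c "
import cv2,numpy as np
a=cv2.imread('pics/top5.png');b=cv2.imread('pics/side5.png')
a=cv2.resize(a,(400,int(a.shape[0]*400/a.shape[1])));b=cv2.resize(b,(400,int(b.shape[0]*400/b.shape[1])))
h=max(a.shape[0],b.shape[0]);p=lambda i:cv2.copyMakeBorder(i,0,h-i.shape[0],0,0,0)
cv2.imwrite('pics/both5.png',np.hstack([p(a),p(b)]))"
```

```text
[0.32084676 0.23524337 0.28427294] [ 0.35 -0.44  2.1   0.    1.49  0.53]
top outer face z fit [-1.90258270e-03 -4.86578260e-03  2.26185755e+01] 501 1.069141035155463
top top edge x,y,z [[-49.6 -78.6 -16.8]
 [-45.   -3.4  -0.6]
 [-35.5  71.5  16.6]]
top face extents [[-48.1 -75.9  17.1]
 [ 48.9  86.4  28.1]] ((0.4075469970703125, 3.7572250366210938), (103.4165267944336, 178.17633056640625), 1.2655736207962036)
side top edge x,y,z [[-45.8 -81.1 -17. ]
 [-42.  -18.   -0.1]
 [-31.7  67.9  16.8]]
side face extents [[-45.9 -86.2  16.8]
 [ 55.5  68.2  28. ]] ((-21.422035217285156, -27.971229553222656), (86.74781036376953, 185.1561737060547), 36.74650573730469)
```

View pics/both5.png

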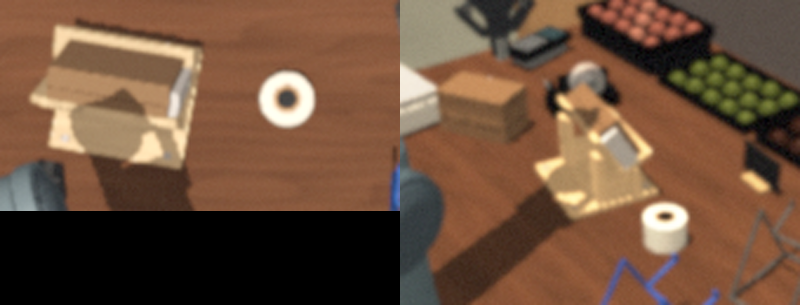

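In both views the box lies flat, plain base outward: (110,75) on the left and (595,115) on the right. The face fit agrees with the seat to within 1 mm. I'll make sure it touches the stop with a gentle nudge on its free end.

>>> arm_command([
  [[7, 10, 0], 0, -1],
  [[12, 20, 0], 0, -1],
  [[15, 26, 0], 0, -1],
  [[18, 30, 0], 0, -1],
  [[18, 30, 0], 0, -1],
  [[15, 27, 0], 0, -1],
  [[11, 19, 0], 0, -1],
  [[7, 12, 0], 0, -1],
  [[0, 0, 10], 0, -1],
  [[0, 0, 20], 0, -1],
  [[0, 0, 20], 0, -1],
  [[0, 0, 10], 0, -1],
])

```text
t: 20.92
eef_pos: [0.5117, 0.3033, 0.2208]
ee_rot: [0.769, 0.639, -0.003, -0.001]
ft_force: [-0.2, -0.9, -0.5]
grip_width: -0.0002
grip_force: 0.0
```

>>> arm_command([
  [[0, 0, 0], 0, -1],
  [[0, 0, 15], 0, -1],
  [[0, 0, 20], 0, -1],
  [[0, 0, 20], 0, -1],
  [[0, 0, 20], 0, -1],
  [[0, 0, 12], 0, -1],
  [[0, 0, 6], 0, -1],
  [[0, 0, 2], 0, -1],
  [[0, 0, 0], 0, -1],
  [[0, 0, 0], 0, -1],
])

```text
t: 21.75
eef_pos: [0.514, 0.3048, 0.1317]
ee_rot: [0.769, 0.64, 0.001, 0.0]
ft_force: [0.9, 0.1, 0.2]
grip_width: 0.0
grip_force: 0.0
```

>>> arm_command([
  [[-4, 0, 0], 0, -1],
  [[-5, 0, 0], 0, -1],
  [[-4, 0, 0], 0, -1],
  [[-1, 0, 0], 0, -1],
  [[-1, 0, 0], 0, -1],
  [[-1, 0, 0], 0, -1],
  [[0, 0, 0], 0, -1],
])

```text
t: 22.33
eef_pos: [0.5106, 0.2896, 0.1307]
ee_rot: [0.769, 0.64, 0.001, -0.0]
ft_force: [1.8, 4.6, -0.9]
grip_width: 0.0003
grip_force: 2.4
```

>>> arm_command([
  [[-1, 0, 0], 0, -1],
  [[-1, 0, 0], 0, -1],
  [[0, 0, 0], 0, -1],
  [[0, 0, 0], 0, -1],
])

```text
t: 22.67
eef_pos: [0.5111, 0.2895, 0.1314]
ee_rot: [0.769, 0.64, 0.004, -0.001]
ft_force: [3.5, 11.0, -1.1]
grip_width: 0.0005
grip_force: 5.8
```

It is firm against the stop: 11 N and no movement. Backing off.

>>> arm_command([
  [[2, 0, 0], 0, -1],
  [[4, 0, 0], 0, -1],
  [[8, 0, 0], 0, -1],
  [[6, 0, -10], 0, -1],
  [[0, 0, -25], 0, -1],
  [[0, 0, -30], 0, -1],
  [[0, 0, -30], 0, -1],
  [[0, 0, -30], 0, -1],
  [[0, 0, -20], 0, -1],
  [[0, -20, 0], 0, -1],
  [[0, -20, 0], 0, -1],
  [[0, 0, 0], 0, -1],
])

```text
t: 23.67
eef_pos: [0.4722, 0.3148, 0.2767]
ee_rot: [0.768, 0.64, 0.0, -0.0]
ft_force: [-0.2, 0.5, 1.0]
grip_width: 0.0003
grip_force: 0.0
```

Run:
```python
from h import *
yaw=-10.5;f=np.array([np.cos(np.radians(yaw)),np.sin(np.radians(yaw)),0]);y=np.array([-f[1],f[0],0]);k=np.array([0,0,1]);n=.866*f+.5*k;d=.5*f-.866*k
J=np.array([.484,.205,.119]);o=bot.get_obs();print(o['t'],o['eef_pos'],o['ft_force'])
c=cam('top');q=(cloud(c)-J)*1000;s=np.stack([q@d,q@y,q@n],-1);ok=c['range_z']>0
a=s[ok&(abs(s[...,0])<38)&(abs(s[...,1])<65)&(abs(s[...,2]-22.5)<14)]
A=np.c_[a[:,:2],np.ones(len(a))];print(len(a),np.linalg.lstsq(A,a[:,2],rcond=None)[0] if len(a)>30 else '')
b=s[ok&(abs(s[...,2])<18)&(s[...,0]<-30)&(s[...,0]>-60)&(abs(s[...,1])<90)]
print(np.percentile(b,[3,50,97],axis=0).round(1))
save(c['image'][110:250,60:200],'pics/t6.png',3)
```

```text
23.6667 [0.47217397 0.31479805 0.27668382] [-0.17196295  0.51163102  1.04245573]
498 [ 1.09096932e-03 -2.81796465e-03  2.26751566e+01]
[[-48.6 -78.6 -17.1]
 [-44.6  -3.3   0.2]
 [-35.3  71.8  17. ]]
```

View pics/t6.png

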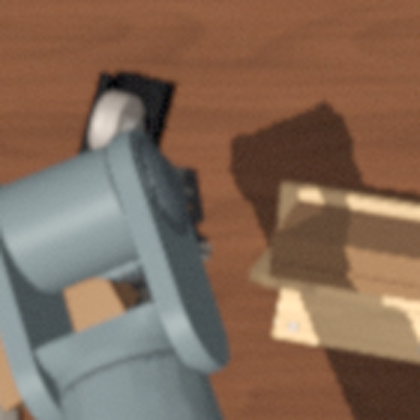

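The box lies flat in its seat at (350,260). The arm at (110,260) is clear of it, and the tape and spare boxes are undisturbed.

```bash
python3 -c "
from rig import bot
print(bot.sign_off())"
```

```text
the job is handed in; nothing more can be done
None
```

The gift box is turned over and still shut, lying flat on the jig with its base outward, on the ledge and against the metal side stop; it is released, and I handed the job in at about 24 s.

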